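# Reset the lure dryer with the stylus

## Robot

A 6-joint arm with a two-finger parallel gripper is mounted at the origin on the work surface. World frame = base frame: x ahead of the robot, y to its left, z up, the work surface at z = 0. Lengths are in m, angles in rad, forces in N, time in s.
With the tool pointing down it reaches from about 0.375 to 0.9 m from the base axis. Payload 3.1 kg.
Tool frame: the origin (TCP) lies midway between the tips of the shut fingers; the grasp point (between the pads) lies 19 mm behind it (pinch_z is the distance from the TCP to the grasp point, in m); z points along the fingers, y is the line along which they close (so a half turn about z gives the same grasp; the last joint's range is limited). The gripper opens to 85 mm and grips with 20 to 120 N. Pads are 22 mm wide; open, the fingers measure 114 mm over their backs; the gripper's body (76 mm by 85 mm) begins 54 mm behind the grasp point. The pads swing forward as they close: fully open they stand 13 mm farther back than shut.
Start: joints at [-1.359, 0.527, 1.433, -0, 1.181, -0.178], TCP at [0.238, -0.578, 0.231] pointing down, gripper open.
Joint ranges: [-3.08, 3.08], [-0.75, 2.2], [0.22, 2.44], [-1.43, 4.57], [0, 2.65], [-2.85, 2.85]. Speed limits (rad/s): [2.79, 2.79, 3.14, 3.14, 3.14, 3.14].

## Interface

Orientations are given as a unit quaternion [x, y, z, w].
In Python, from station import sense, snapshot, camera_params, sign_off, pinch_z gives the robot as it stands. The module is installed in compiled form; this text tells all that it offers.
- The arm moves only by the shell command python3 -m handwheel 'ROWS' [FORCE]. ROWS is JSON, a list that holds one entry, the list of rows, each a list of 7 numbers: the turn, a rotation vector about the tool's x, y, z in degrees, then the shift along the tool's x, y, z in m, then the opening, from 0 (shut) to 1 (fully open). A call has 1 to 20 rows; each row shifts and turns the commanded pose from where the row before left it, along the tool's axes as they then stand; what a row does not reach is not made up. A row lasts 1/8 s, in which the tool goes at most 62.5 mm and 10.7 degrees, less where a joint would pass 70% of its speed; a pose out of reach is approached as far as the arm can. A call with a gripper value outside its range is refused whole. The fingers move at their own pace and stop on an object; FORCE is the grip in N (left out, the last holds). Time passes only in rows, so rows that do not move let the fingers close. It gives the time, the measured TCP pose, the force, the opening and the grip force at its end, in the units of the state.
- sense(): the state, without advancing time (a new reading comes with each control period).
- snapshot(name): name is "side" or "top"; returns the picture (480x640x3 uint8, red, green, blue); there is no depth.
- camera_params(name): a dict with "fx", "fy", "cx", "cy" (pixels), "world_to_cam" (4x4, takes a point from world to camera coordinates). Camera axes: x right, y down, z forward; pixel columns grow to the right and rows downward; lengths in m; the calibration is good to about 2 mm. A picture is of the moment at which its call begins. camera_params takes no time and is no camera call.
- sign_off(): hands the job in; it is judged then, once.
The state is a dict: "t": time; "q": joint angles; "qd": joint speeds; "tau": joint torques, N m; "tcp_pos": TCP position; "tool_rot": TCP orientation; "force": force on the tool from outside, world axes, zero at the start; "ft_torque": the same for the moment, N m; "finger_gap": opening from 0.0 (shut) to 1.0 (fully open); "gripper_force": force on a finger pad.
Only numpy, scipy, OpenCV 4.12 (cv2) and the standard library are available. Lean on these libraries where they do the work, as an engineer would, in place of code of your own. Each camera call takes 0.05 s, during which the arm holds its last target. There are 200 camera calls.

## Task

A flat paintbrush has been left lying across the lid of the lure dryer, over its reset hole: first stand it in the terracotta cup, bristles up, and let go of it. Then take the stylus out of the wooden tool block, reach its steel pin down through the reset hole in the lid and push the button inside all the way down; finish like that, still gripping the stylus and holding the button down. Leave the other things on the table and in the block where they are.

Things in the scene. Friction and masses are not known exactly. Their poses are not given: they have to be found in the camera images.
- dryer: Lure dryer, fixed: a box 140 (x) by 170 (y) by 75 mm high. Origin at the centre of its underside, z up, front -x. Its flat lid has only the reset hole, a screw head in each corner and a dark blank display 50 by 30 mm (+x, -y). Beyond its +x face stands a white disc, 116 mm across, top 128 mm above the table, carrying two lures that reach 150 mm past that face. Place and yaw vary.
- hole (a point): Centre of the mouth of the reset hole, in the lid's top face (75 mm above the table), 35 mm from the lid's centre towards the front (-x) and 30 mm towards +y of the dryer. Vertical round hole, 14 mm across, 35 mm deep; the button's top is 25 mm below the mouth. At the start the brush lies over it. Axes as the dryer's.
- reset (a joint): The recessed white reset button, 12 mm across, in the hole: 0 = up, 0.005 m = fully down. A spring pushes it back: about 2 N starts it, 6 N has it fully down (hard stop). It does not latch.
- brush: Flat paintbrush, 30 g, 189 mm long, lying flat on the dryer's lid across the hole. Wooden handle of box section 14 mm wide and 12 mm thick, over the 135 mm from its end; then a steel ferrule 20 mm long, 18 mm wide and dark bristles 34 mm long. Origin at the underside (z = 0 to 12 mm is the thickness), 95 mm from the handle's end, near its balance point; +x points along the brush to the bristles, z up as it lies.
- brush_end (a point): Middle of the handle's end of the brush (the end that goes into the cup).
- bristle_tip (a point): Tip of the bristles.
- cup: Plain round terracotta cup without handle, loose, 0.5 kg or so, 105 mm high, 72 mm across at the rim, wall 4 mm, standing upright and empty to the left or right of the dryer. Origin at the centre of its underside, z up. A brush let go in it leans against its rim, up to about 35 degrees from vertical.
- block: Wooden tool block, fixed, 170 (x) by 60 (y) by 50 mm high, on the other side of the dryer from the cup. Origin at the centre of its underside. Three holes, 9 mm wide and 47 mm deep, in a row along its x axis, 55 mm apart, the middle one at its centre; a tool stands in each, which in which varies.
- stylus: Stylus, about 50 g, standing in one hole of the block: the tool whose plain round wooden handle ends flat at the top. Steel pin 6 mm across and 45 mm long below a steel collar 20 mm across and 4 mm high that rests on the block; above it the handle, 14 mm across and 80 mm long. Origin on its axis at the collar's underside (50 mm above the table at the start), z up along the handle; total length 129 mm.
- stylus_tip (a point): Lower end of the stylus's pin, 45 mm below its origin.
- stylus_grip (a point): Point on the handle's axis 62 mm above the stylus's origin, 22 mm below the top of the handle: a good height to grip.
- round_brush: Small round brush standing bristles up in the block, 100 mm tall above it; bystander. Origin on its axis at the block's top.
- scraper: Small scraper standing in the block, flat steel blade up, 70 mm tall above it; bystander. Origin on its axis at the block's top.
- lure_a: Fishing lure, 120 mm long, 32 mm thick, lying on the table between the robot and the dryer; bystander.
- lure_b: Second lying fishing lure, 120 mm long, at the left side of the table; bystander.
- varnish_tin: Low round tin, 72 mm across, 45 mm high, beyond and left of the dryer; bystander.
- mixing_cup: Empty clear plastic cup, 60 mm across, 55 mm high, beyond and right of the dryer; bystander.
- paint_jar: Small glass jar with black cap, 48 mm across, 60 mm high, at the right side of the table; bystander.

How it is judged:
By the outcome, as a careful person would: the job done as asked, in the order asked, and still so for the second after the job is handed in, while the arm keeps its last pose, push and grip.
It also fails if it takes over 67 s, if anything falls off the work surface, if the arm or the gripper's body presses on something with over 40 N, if the wrist force passes 120 N, or if a joint passes its speed limit or range.

## Working session

There is one attempt and no reset: what is moved stays moved. The work goes in short steps, Python scripts to look and compute and a shell command to move; the robot and the scene stay as the last step left them, time stands still between calls to the robot, and variables do not carry over. Pictures are saved under pics/ and viewed, at most 10 in all, crops included, and the job is handed in when it is done.

```bash
mkdir -p pics
cat > h.py <<'E'
import numpy as np, cv2
from station import sense, snapshot, camera_params, sign_off, pinch_z
from scipy.spatial.transform import Rotation as R
def shot(n,f):
    im=snapshot(n); cv2.imwrite('pics/'+f,cv2.cvtColor(im,cv2.COLOR_RGB2BGR)); return im
def ray(n,uv,z):
    p=camera_params(n);W=np.array(p['world_to_cam']);Rm=W[:3,:3];c=-Rm.T@W[:3,3]
    d=Rm.T@np.array([(uv[0]-p['cx'])/p['fx'],(uv[1]-p['cy'])/p['fy'],1.])
    return c+d*(z-c[2])/d[2]
def proj(n,P):
    p=camera_params(n);W=np.array(p['world_to_cam']);q=W[:3,:3]@np.array(P)+W[:3,3]
    return np.array([p['fx']*q[0]/q[2]+p['cx'],p['fy']*q[1]/q[2]+p['cy']])
def cam(n):
    W=np.array(camera_params(n)['world_to_cam']);return -W[:3,:3].T@W[:3,3]
E
python3 -c "
from h import *
shot('top','t0.png');shot('side','s0.png')
s=sense();print(s['t'],s['tcp_pos'],R.from_quat(s['tool_rot']).as_matrix().round(3),cam('top'),cam('side'),pinch_z)"
```

```text
0.1 [ 0.23737829 -0.57745118  0.23041793] [[ 0.925  0.38  -0.   ]
 [ 0.38  -0.925  0.002]
 [ 0.    -0.002 -1.   ]] [ 0.43372559 -0.00443328  1.28997854] [0.494781   0.9562931  0.83510853] 0.0187
```

View pics/t0.png

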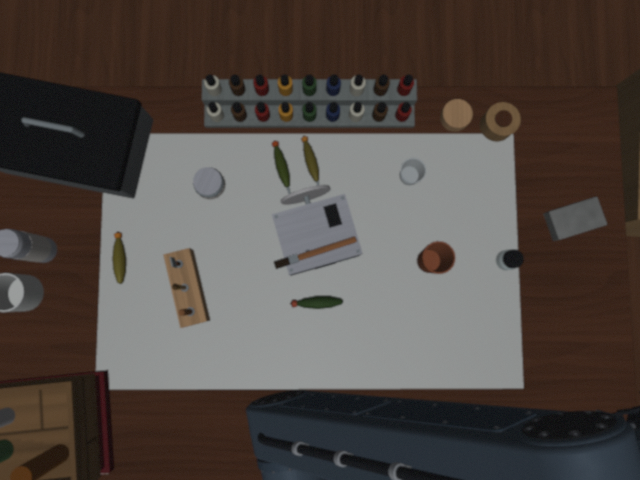

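View pics/s0.png

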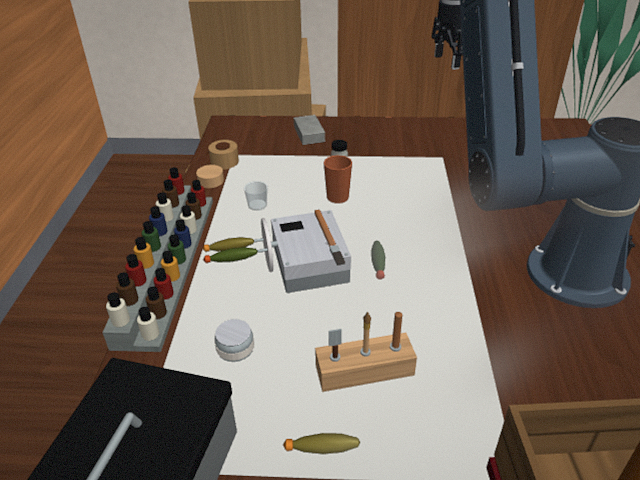

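Top view (up = +x, left = +y): lid about (275–360, 195–273) with the brush from its bristles at (276,264) to its handle end at (357,240). The cup is at (437,258) and the block at (187,288). In the side view the stylus (flat-ended handle) is at (397,330), the block hole nearest the robot, which is the lowest one in the top view.

```bash
python3 -c "
import cv2
a=cv2.imread('pics/t0.png');b=cv2.imread('pics/s0.png')
import numpy as np
c=cv2.resize(a[185:285,262:462],None,fx=4,fy=4,interpolation=cv2.INTER_CUBIC)
d=cv2.resize(a[240:335,155:215],None,fx=3,fy=3,interpolation=cv2.INTER_CUBIC)
e=cv2.resize(b[300:395,305:425],None,fx=2,fy=2,interpolation=cv2.INTER_CUBIC)
o=np.zeros((600,800,3),'u1' if 0 else 'uint8');o[:400]=cv2.convertScaleAbs(c,alpha=1.5)
r=cv2.rotate(d,cv2.ROTATE_90_CLOCKWISE);o[410:590,:285]=cv2.convertScaleAbs(r,alpha=1.5);o[405:595,300:540]=e
f=cv2.resize(b[150:210,310:370],None,fx=3,fy=3,interpolation=cv2.INTER_CUBIC);o[410:590,560:740]=f
cv2.imwrite('pics/c0.png',o)"
```

```text
(no output)
```

View pics/c0.png

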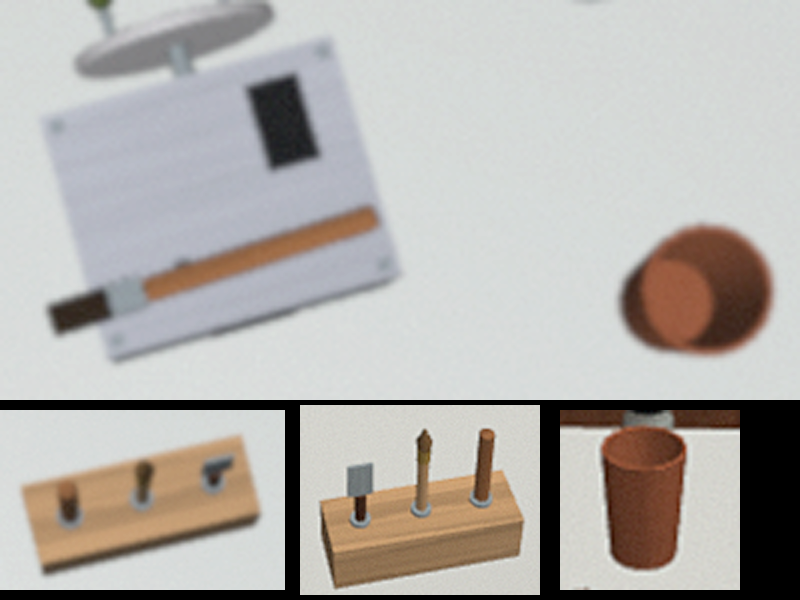

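```bash
cat > m.py <<'E'
from h import *
T=lambda x,y,z:ray('top',(262+(x-1.5)/4,185+(y-1.5)/4),z)
Cn=np.array([T(x,y,.075) for x,y in [(40,115),(330,38),(400,275),(112,360)]])
c=Cn.mean(0);ex=((Cn[0]+Cn[1])-(Cn[2]+Cn[3]));print('sz',np.linalg.norm(ex)/2,np.linalg.norm(Cn[0]+Cn[3]-Cn[1]-Cn[2])/2)
ey=(Cn[0]+Cn[3])-(Cn[1]+Cn[2]);yaw=np.mean([np.arctan2(ex[1],ex[0]),np.arctan2(-ey[0],ey[1])]);print('dryer',c,np.degrees(yaw))
ex=np.array([np.cos(yaw),np.sin(yaw),0]);ey=np.array([-ex[1],ex[0],0])
print('hole',c-.035*ex+.03*ey)
e=T(378,217,.087);b=T(51,318,.087);f=T(146,289,.087)
print('brush',e,b,np.linalg.norm(e-b),np.linalg.norm(e-f),np.degrees(np.arctan2(*(e-b)[1::-1])))
print('bal',e+(b-e)/np.linalg.norm(b-e)*.095)
im=cv2.imread('pics/t0.png')
print('cup',T(706,289,.105), 'rimR',np.linalg.norm(T(771,289,.105)-T(640,289,.105)))
col=ray('top',(191.7,311.3),.054);print('collar',col)
print('handle top',ray('top',(181+1,312.3),.134))
h=cv2.cvtColor(cv2.imread('pics/s0.png'),cv2.COLOR_BGR2HSV)
# side: collar & top
print('side collar',ray('side',(305+(481-300)/2,300+(501-405)/2),.054),'side top',ray('side',(305+(487-300)/2,300+(433-405)/2),.134))
print('side cup rim',ray('side',(310+(645-560)/3,150+(448-410)/3),.105))
hd=[proj('side',p) for p in (e,b)];print(hd)
E
python3 m.py
```

```text
sz 0.14033990339123723 0.1667902618674164
dryer [ 0.5779934  -0.01703801  0.075     ] 16.004482099201873
hole [0.53607862 0.00214926 0.075     ]
brush [ 0.56507905 -0.10336822  0.087     ] [0.50956467 0.07583828 0.087     ] 0.18760814464148098 0.1333757214517652 -72.78812605914062
bal [ 0.53696797 -0.0126226   0.087     ]
cup [ 0.52402622 -0.27866144  0.105     ] rimR 0.07078948033853273
collar [0.40666997 0.26107586 0.054     ]
handle top [0.40637131 0.2639885  0.134     ]
side collar [0.40826494 0.27433725 0.054     ] side top [0.40813571 0.26937528 0.134     ]
side cup rim [ 0.52281826 -0.27163323  0.105     ]
[array([317.72806983, 207.72647822]), array([340.58401805, 259.62101032])]
```

```bash
python3 -m handwheel '[[[0,0,-10.6,0,0,0,0.5],[0,0,-10.6,0,0,0,0.5],[0,0,-10.6,0,0,0,0.5],[0,0,-10.6,0,0,0,0.5],[0,0,-10.6,0,0,0,0.5],[0,0,-10.6,0,0,0,0.5],[0,0,-10.6,0,0,0,0.5],[0,0,-10.6,0,0,0,0.5]]]' 60
python3 -m handwheel '[[[0,0,0,0.0384,0.0378,0,0.5],[0,0,0,0.0384,0.0378,0,0.5],[0,0,0,0.0384,0.0378,0,0.5],[0,0,0,0.0384,0.0378,0,0.5],[0,0,0,0.0384,0.0378,0,0.5],[0,0,0,0.0384,0.0378,0,0.5],[0,0,0,0.0384,0.0378,0,0.5],[0,0,0,0.0384,0.0378,0,0.5],[0,0,0,0.0384,0.0378,0,0.5],[0,0,0,0.0384,0.0378,0,0.5],[0,0,0,0.0384,0.0378,0,0.5],[0,0,0,0.0384,0.0378,0,0.5],[0,0,0,0,0,0,0.5],[0,0,0,0,0,0,0.5]]]'
cat > g.py <<'E'
from h import *
import sys
def go(p):
    s=sense();M=R.from_quat(s['tool_rot']).as_matrix();d=np.array(p)-s['tcp_pos']
    print('tcp',s['tcp_pos'].round(4) if hasattr(s['tcp_pos'],'round') else s['tcp_pos'],'need tool shift',(M.T@d).round(4));print(M.round(3).tolist(),'yang',np.degrees(np.arctan2(M[1,1],M[0,1])).round(1),'q',np.round(s['q'],2),'t',s['t'])
if __name__=='__main__': go([float(a) for a in sys.argv[1:4]])
E
python3 g.py .534 -.003 .078
```

```text
t: 1.1
tcp_pos: [0.2374, -0.5777, 0.2307]
tool_rot: [0.591, 0.806, 0.0, -0.0]
force: [0.0, 0.4, 0.2]
finger_gap: 0.497
gripper_force: 0.0
t: 2.85
tcp_pos: [0.5346, -0.0042, 0.2308]
tool_rot: [0.594, 0.805, -0.001, -0.001]
force: [-0.3, -0.6, -0.7]
finger_gap: 0.502
gripper_force: 0.0
tcp [ 0.5346 -0.0042  0.2308] need tool shift [0.0013 0.     0.1529]
[[-0.295, 0.955, -0.002], [0.955, 0.295, -0.0], [0.0, -0.002, -1.0]] yang 17.2 q [-0.22  0.41  1.66 -0.    1.08 -0.52] t 2.85
```

```bash
python3 -m handwheel '[[[0,0,0,0,0,0.04,0.5],[0,0,0,0,0,0.04,0.5],[0,0,0,0,0,0.04,0.5],[0,0,0,0,0,0.02,0.5],[0,0,0,0,0,0.012,0.5],[0,0,0,0,0,0,0],[0,0,0,0,0,0,0],[0,0,0,0,0,0,0],[0,0,0,0,0,0,0],[0,0,0,0,0,0,0],[0,0,0,0,0,0,0]]]' 60
python3 -c "
from h import *
a=shot('side','s1.png')
cv2.imwrite('pics/s1c.png',cv2.resize(cv2.cvtColor(a,cv2.COLOR_RGB2BGR)[130:290,240:400],None,fx=3.5,fy=3.5,interpolation=cv2.INTER_CUBIC))"
```

```text
t: 4.22
tcp_pos: [0.5357, -0.0042, 0.0801]
tool_rot: [0.594, 0.805, 0.0, 0.001]
force: [-1.1, 0.6, 6.0]
finger_gap: 0.138
gripper_force: 60.9
```

View pics/s1c.png

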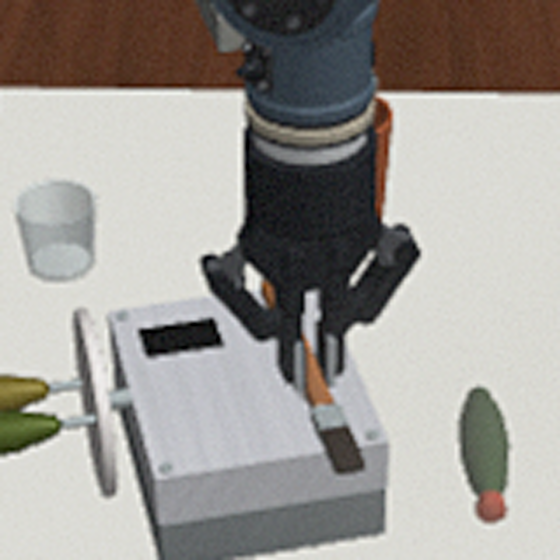

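The brush is gripped between the pads just behind the ferrule. Next I lift and tilt it.

```bash
python3 -m handwheel '[[[0,0,0,0,0,-0.02,0],[0,0,0,0,0,-0.05,0],[0,0,0,0,0,-0.05,0],[0,0,0,0,0,-0.05,0],[0,0,0,0,0,-0.04,0],[0,10,0,0,0,0,0],[0,10,0,0,0,0,0],[0,10,0,0,0,0,0],[0,10,0,0,0,0,0],[0,10,0,0,0,0,0],[0,10,0,0,0,0,0],[0,10,0,0,0,0,0],[0,0,0,0,0,0,0],[0,0,0,0,0,0,0]]]'
python3 g.py .534 -.2 .29
```

```text
t: 6.02
tcp_pos: [0.5353, -0.0038, 0.2896]
tool_rot: [0.487, 0.66, 0.34, -0.461]
force: [-0.4, 0.1, -0.2]
finger_gap: 0.139
gripper_force: 60.2
tcp [ 0.5353 -0.0038  0.2896] need tool shift [-0.064  -0.0591 -0.1758]
[[-0.102, 0.955, -0.277], [0.329, 0.295, 0.897], [0.939, 0.0, -0.344]] yang 17.2 q [-0.58  0.75  1.41  0.72  1.99 -0.95] t 6.025
```

```bash
python3 g.py .517 -.2545 .25; python3 g.py .517 -.2545 .29
```

```text
tcp [ 0.5353 -0.0038  0.2896] need tool shift [-0.1177 -0.0915 -0.2062]
[[-0.102, 0.955, -0.277], [0.329, 0.295, 0.897], [0.939, 0.0, -0.344]] yang 17.2 q [-0.58  0.75  1.41  0.72  1.99 -0.95] t 6.025
tcp [ 0.5353 -0.0038  0.2896] need tool shift [-0.0802 -0.0915 -0.22  ]
[[-0.102, 0.955, -0.277], [0.329, 0.295, 0.897], [0.939, 0.0, -0.344]] yang 17.2 q [-0.58  0.75  1.41  0.72  1.99 -0.95] t 6.025
```

```bash
python3 -m handwheel '[[[0,0,0,-0.0147,-0.0114,-0.0258,0],[0,0,0,-0.0147,-0.0114,-0.0258,0],[0,0,0,-0.0147,-0.0114,-0.0258,0],[0,0,0,-0.0147,-0.0114,-0.0258,0],[0,0,0,-0.0147,-0.0114,-0.0258,0],[0,0,0,-0.0147,-0.0114,-0.0258,0],[0,0,0,-0.0147,-0.0114,-0.0258,0],[0,0,0,-0.0147,-0.0114,-0.0258,0],[0,0,0,0,0,0,0],[0,0,0,0,0,0,0]]]'
python3 g.py .517 -.2545 .13
python3 -c "
from h import *
a=shot('side','s2.png');b=shot('top','t2.png')
f=lambda i,v,u:cv2.resize(cv2.cvtColor(i,cv2.COLOR_RGB2BGR)[v:v+120,u:u+100],None,fx=4,fy=4,interpolation=cv2.INTER_CUBIC)
cv2.imwrite('pics/c2.png',np.hstack([f(a,90,290),f(b,190,380)]))"
```

```text
t: 7.28
tcp_pos: [0.5175, -0.2538, 0.2509]
tool_rot: [0.486, 0.66, 0.34, -0.461]
force: [-0.3, -0.1, 0.1]
finger_gap: 0.138
gripper_force: 60.2
tcp [ 0.5175 -0.2538  0.2509] need tool shift [-0.1137 -0.0008  0.0411]
[[-0.103, 0.955, -0.277], [0.329, 0.296, 0.897], [0.939, 0.001, -0.344]] yang 17.2 q [-0.85  0.94  1.05  0.52  2.26 -1.07] t 7.275
```

View pics/c2.png

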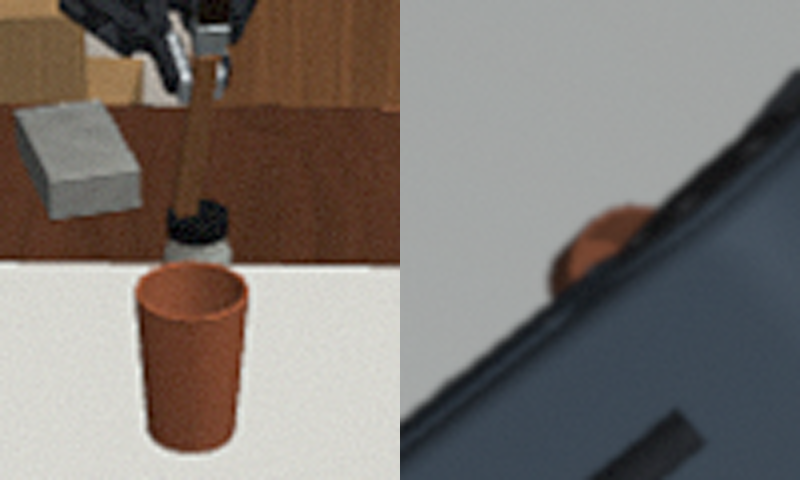

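In the side view the brush end (≈337,144) hangs over the cup's mouth (rim centre ≈338,162), so I lower it straight down.

```bash
python3 -m handwheel '[[[0,0,0,-0.0190,-0.0001,0.0068,0],[0,0,0,-0.0190,-0.0001,0.0068,0],[0,0,0,-0.0190,-0.0001,0.0068,0],[0,0,0,-0.0190,-0.0001,0.0068,0],[0,0,0,-0.0190,-0.0001,0.0068,0],[0,0,0,-0.0190,-0.0001,0.0068,0],[0,0,0,0,0,0,0],[0,0,0,0,0,0,0]]]'
python3 g.py .517 -.2545 .13
```

```text
t: 8.38
tcp_pos: [0.5169, -0.2557, 0.1286]
tool_rot: [0.486, 0.659, 0.341, -0.461]
force: [0.3, -0.1, 0.2]
finger_gap: 0.135
gripper_force: 60.2
tcp [ 0.5169 -0.2557  0.1286] need tool shift [0.0017 0.0005 0.0006]
[[-0.101, 0.956, -0.277], [0.327, 0.295, 0.898], [0.94, 0.0, -0.342]] yang 17.1 q [-0.86  1.1   1.06  0.46  2.13 -1.17] t 8.375
```

```bash
python3 -m handwheel '[[[0,0,0,0,0,0,0.5],[0,0,0,0,0,0,0.5],[0,0,0,0,0,0,0.5],[0,0,0,0,0,0,0.5],[0,0,0,0,0,-0.02,0.5],[0,0,0,0,0,-0.03,0.5],[0,0,0,0,0,-0.03,0.5],[0,0,0,0,0,-0.03,0.5],[0,0,0,0.05,0,0,0.5],[0,0,0,0.05,0,0,0.5],[0,0,0,0.03,0,0,0.5],[0,0,0,0,0,0,0.5]]]'
python3 -c "
from h import *
a=shot('side','s3.png');b=shot('top','t3.png')
f=lambda i,v,u:cv2.resize(cv2.cvtColor(i,cv2.COLOR_RGB2BGR)[v:v+120,u:u+100],None,fx=4,fy=4,interpolation=cv2.INTER_CUBIC)
cv2.imwrite('pics/c3.png',np.hstack([f(a,90,290),f(b,190,380)]))"; python3 g.py .4 .1 .3
```

```text
t: 9.88
tcp_pos: [0.5344, -0.3117, 0.2908]
tool_rot: [0.486, 0.661, 0.34, -0.459]
force: [-0.1, -0.7, 0.8]
finger_gap: 0.505
gripper_force: 0.0
tcp [ 0.534  -0.3118  0.2874] need tool shift [ 0.1599 -0.0069  0.4026]
[[-0.1, 0.956, -0.277], [0.327, 0.294, 0.898], [0.94, -0.001, -0.342]] yang 17.1 q [-0.89  0.98  0.85  0.57  2.42 -0.99] t 9.975
```

View pics/c3.png

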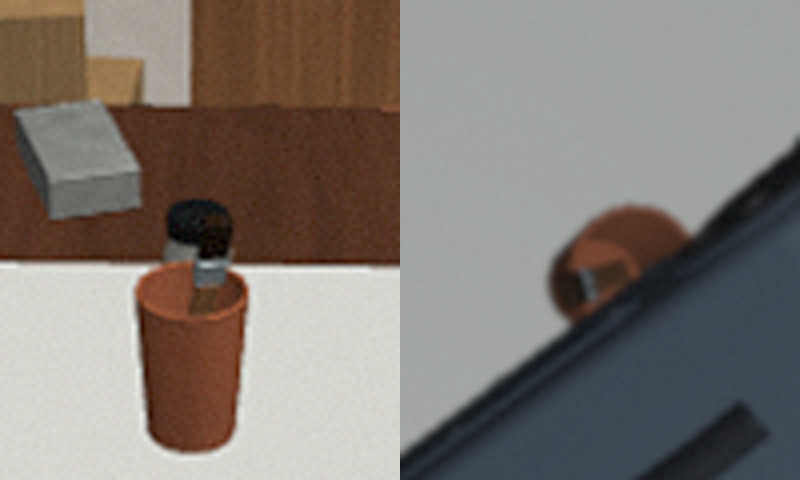

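The brush stands in the cup, bristles up. In t3.png I now measure the uncovered hole and the stylus by masks.

```bash
cat > n.py <<'E'
from h import *
def cen(f,n,uv,w,test,z):
    im=cv2.imread('pics/'+f);u,v=np.round(uv).astype(int);c=im[v-w:v+w+1,u-w:u+w+1]
    m=test(cv2.cvtColor(c,cv2.COLOR_BGR2HSV).astype(int),cv2.cvtColor(c,cv2.COLOR_BGR2GRAY).astype(int)).astype('uint8')
    k,l,s,ct=cv2.connectedComponentsWithStats(m)
    for i in range(1,k):
        if s[i,4]>5: q=ct[i]+[u-w,v-w];print(f,'area',s[i,4],'bb',s[i,:4]+[u-w,v-w,0,0],q.round(1),[ray(n,q,zz).round(4).tolist() for zz in z])
for f,n in (('t3.png','top'),('s3.png','side')):
    g=proj(n,[.536,.002,.075]);print('hole pred',g)
    cen(f,n,g,7,lambda h,g:g<np.median(g)-15,[.075])
    g=proj(n,[.4065,.264,.095]);print(g)
    cen(f,n,g,30,lambda h,g:(h[...,1]>130)&(g<85),[.094,.134])
a=cv2.imread('pics/t3.png');b=cv2.imread('pics/s3.png')
f=lambda i,p,w:cv2.convertScaleAbs(cv2.resize(i[int(p[1])-w:int(p[1])+w,int(p[0])-w:int(p[0])+w],(400,400),interpolation=cv2.INTER_NEAREST),alpha=1.4)
H=[.536,.002,.075];S=[.4065,.264,.095]
for p in (H,S): print([(proj(n,p).astype(int)) for n in('top','side')])
cv2.imwrite('pics/c4.png',cv2.resize(np.vstack([np.hstack([f(a,proj('top',H),20),f(b,proj('side',H),20)]),np.hstack([f(a,proj('top',S),20),f(b,proj('side',S),25)])]),(600,600)))
E
python3 n.py
```

```text
hole pred [308.19895084 252.52595252]
t3.png area 13 bb [305 249   7   4] [307.8 250.2] [[0.5411, 0.003, 0.075]]
[186.2247877  311.80406736]
t3.png area 14 bb [181 310   4   5] [182.6 311.6] [[0.4068, 0.2719, 0.094], [0.4077, 0.2627, 0.134]]
hole pred [328.8617561  241.16476676]
s3.png area 23 bb [325 241   7   4] [328.3 242.5] [[0.5369, 0.0066, 0.075]]
[397.73985947 327.63780655]
s3.png area 178 bb [393 315   9  33] [396.4 331. ] [[0.4092, 0.271, 0.094], [0.4138, 0.308, 0.134]]
s3.png area 11 bb [368 318   3   6] [368.7 320.6] [[0.4563, 0.2482, 0.094], [0.4584, 0.2864, 0.134]]
[array([308, 252]), array([328, 241])]
[array([186, 311]), array([397, 327])]
```

View pics/c4.png

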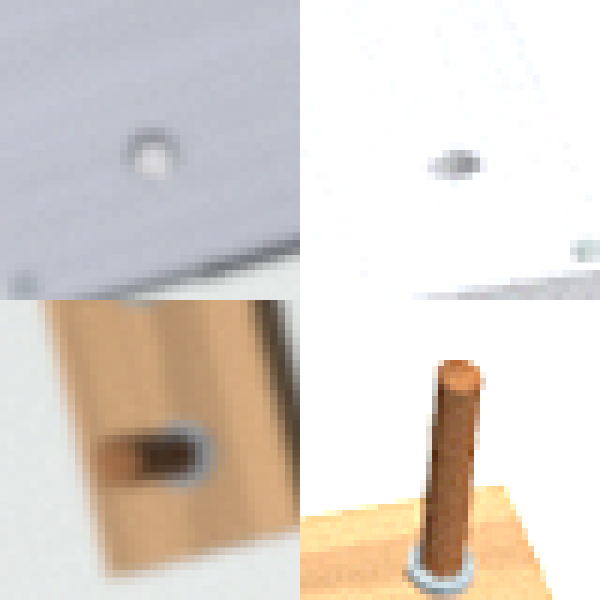

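Top view of the hole: centre ≈(307.8,252), which gives about (0.537, 0.004). The stylus handle top is ≈(180.4,311.3) in the top view and ≈(398.2,313.8) in the side view, which gives about (0.4075, 0.268).

```bash
python3 -m handwheel '[[[0,-10,0,0,0,0,0.5],[0,-10,0,0,0,0,0.5],[0,-10,0,0,0,0,0.5],[0,-10,0,0,0,0,0.5],[0,-10,0,0,0,0,0.5],[0,-10,0,0,0,0,0.5],[0,-10,0,0,0,0,0.5],[0,0,-10.6,0,0,0,0.5],[0,0,-10.6,0,0,0,0.5],[0,0,-10.6,0,0,0,0.5],[0,0,-10.6,0,0,0,0.5],[0,0,-10.6,0,0,0,0.5],[0,0,-10.6,0,0,0,0.5],[0,0,-10.6,0,0,0,0.5],[0,0,-10.6,0,0,0,0.5],[0,0,0,0,0,0,0.5]]]'
python3 g.py .4075 .268 .24
```

```text
t: 11.98
tcp_pos: [0.5336, -0.3119, 0.2859]
tool_rot: [-0.103, 0.995, 0.001, -0.001]
force: [-0.7, -0.2, -0.2]
finger_gap: 0.498
gripper_force: 0.0
tcp [ 0.5336 -0.3119  0.2859] need tool shift [0.0048 0.5933 0.0476]
[[-0.979, -0.204, -0.003], [-0.204, 0.979, 0.002], [0.002, 0.003, -1.0]] yang 101.8 q [-0.71  0.47  1.38 -0.    1.3  -2.49] t 11.975
```

```bash
python3 -m handwheel '[[[0,0,0,0.0004,0.0494,0,0.5],[0,0,0,0.0004,0.0494,0,0.5],[0,0,0,0.0004,0.0494,0,0.5],[0,0,0,0.0004,0.0494,0,0.5],[0,0,0,0.0004,0.0494,0,0.5],[0,0,0,0.0004,0.0494,0,0.5],[0,0,0,0.0004,0.0494,0,0.5],[0,0,0,0.0004,0.0494,0,0.5],[0,0,0,0.0004,0.0494,0,0.5],[0,0,0,0.0004,0.0494,0,0.5],[0,0,0,0.0004,0.0494,0,0.5],[0,0,0,0.0004,0.0494,0,0.5],[0,0,0,0,0,0.046,0.5],[0,0,0,0,0,0,0.5],[0,0,0,0,0,0,0.5]]]'
python3 g.py .4075 .268 .093
```

```text
t: 13.85
tcp_pos: [0.4074, 0.2669, 0.2424]
tool_rot: [-0.103, 0.995, -0.0, -0.0]
force: [-0.4, -0.5, -0.5]
finger_gap: 0.499
gripper_force: 0.0
tcp [0.4074 0.2669 0.2424] need tool shift [-0.0004  0.0011  0.1494]
[[-0.979, -0.205, -0.0], [-0.205, 0.979, -0.0], [0.0, -0.0, -1.0]] yang 101.8 q [ 0.35  0.33  1.76 -0.    1.06 -1.43] t 13.85
```

```bash
python3 -m handwheel '[[[0,0,0,0,0.001,0.04,0.5],[0,0,0,0,0,0.04,0.5],[0,0,0,0,0,0.04,0.5],[0,0,0,0,0,0.02,0.5],[0,0,0,0,0,0.009,0.5],[0,0,0,0,0,0,0],[0,0,0,0,0,0,0],[0,0,0,0,0,0,0],[0,0,0,0,0,0,0],[0,0,0,0,0,0,0],[0,0,0,0,0,0,0]]]' 60
python3 g.py .4075 .268 .093
```

```text
t: 15.22
tcp_pos: [0.4075, 0.2681, 0.0939]
tool_rot: [-0.104, 0.995, -0.0, 0.001]
force: [1.4, -3.7, 5.0]
finger_gap: 0.144
gripper_force: 58.6
tcp [0.4075 0.2681 0.0939] need tool shift [ 0.     -0.0001  0.0009]
[[-0.978, -0.207, 0.002], [-0.207, 0.978, 0.0], [-0.002, -0.0, -1.0]] yang 102.0 q [ 0.35  0.57  1.89 -0.    0.67 -1.43] t 15.225
```

```bash
python3 -m handwheel '[[[0,0,0,0,0,-0.02,0],[0,0,0,0,0,-0.04,0],[0,0,0,0,0,-0.04,0],[0,0,0,0,0,-0.05,0],[0,0,0,0,0,0,0],[0,0,0,0,0,0,0]]]'
python3 g.py .537 .004 .2
```

```text
t: 15.98
tcp_pos: [0.4054, 0.2681, 0.2424]
tool_rot: [-0.104, 0.995, 0.0, -0.001]
force: [0.3, 0.1, -0.4]
finger_gap: 0.145
gripper_force: 58.6
tcp [0.4054 0.2681 0.2424] need tool shift [-0.0742 -0.2856  0.0422]
[[-0.978, -0.207, -0.002], [-0.207, 0.978, -0.0], [0.002, 0.0, -1.0]] yang 101.9 q [ 0.35  0.33  1.76  0.    1.06 -1.43] t 15.975
```

```bash
python3 -m handwheel '[[[0,0,0,-0.0106,-0.0408,0,0],[0,0,0,-0.0106,-0.0408,0,0],[0,0,0,-0.0106,-0.0408,0,0],[0,0,0,-0.0106,-0.0408,0,0],[0,0,0,-0.0106,-0.0408,0,0],[0,0,0,-0.0106,-0.0408,0,0],[0,0,0,-0.0106,-0.0408,0,0],[0,0,0,0,0,0.03,0],[0,0,0,0,0,0.02,0],[0,0,0,0,0,0,0],[0,0,0,0,0,0,0]]]'
python3 -c "
from h import *
a=shot('side','s5.png');b=shot('top','t5.png')
f=lambda i,v,u:cv2.resize(cv2.cvtColor(i,cv2.COLOR_RGB2BGR)[v:v+60,u:u+50],None,fx=8,fy=8,interpolation=cv2.INTER_CUBIC)
cv2.imwrite('pics/c5.png',np.hstack([f(a,195,303),f(b,215,283)]))"; python3 g.py .537 .004 .19
```

```text
t: 17.35
tcp_pos: [0.5379, 0.0043, 0.1925]
tool_rot: [-0.104, 0.995, 0.0, -0.001]
force: [0.3, -0.7, -0.3]
finger_gap: 0.145
gripper_force: 58.8
tcp [0.5386 0.0042 0.1936] need tool shift [0.0016 0.0001 0.0036]
[[-0.978, -0.207, 0.001], [-0.207, 0.978, -0.0], [-0.001, -0.0, -1.0]] yang 102.0 q [-0.2   0.46  1.69  0.    0.99 -1.98] t 17.45
```

View pics/c5.png

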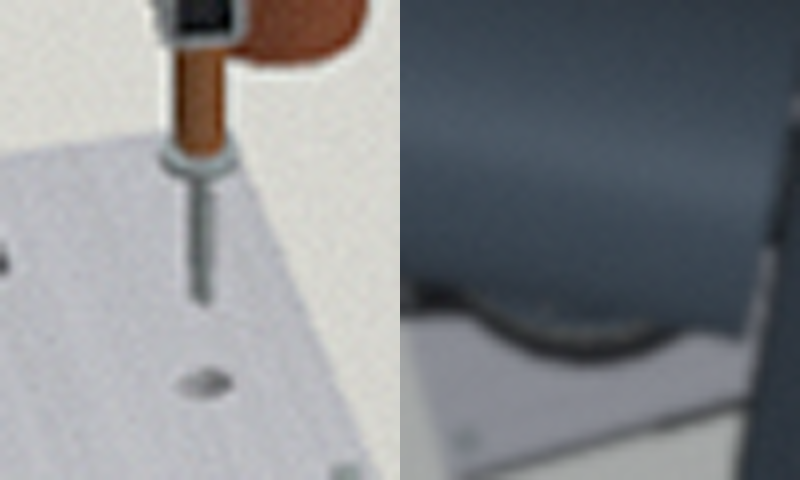

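```bash
python3 -c "
from h import *
for z in (.1025,.1045,.1065): print(z,ray('side',(327.9,232.3),z))
print('collar',[ray('side',(327.5,213.8),z) for z in (.1495,)])
print('hole',ray('side',(328.1,242.3),.075), ray('top',(307.8,252),.075))"
```

```text
0.1025 [0.53764366 0.00687597 0.1025    ]
0.1045 [0.53752664 0.00946785 0.1045    ]
0.1065 [0.53740963 0.01205973 0.1065    ]
collar [array([0.53813371, 0.00606587, 0.1495    ])]
hole [0.53746697 0.00590896 0.075     ] [0.53716788 0.00288351 0.075     ]
```

Side view: the pin tip at (327.9,232.4) is directly over the hole at (328.1,242.3). Compared in the same view, they agree to about 1–2 mm, so I descend.

```bash
python3 -m handwheel '[[[0,0,0,0.001,0,0.012,0],[0,0,0,0,0,0.012,0],[0,0,0,0,0,0.008,0],[0,0,0,0,0,0.008,0],[0,0,0,0,0,0.008,0],[0,0,0,0,0,0,0],[0,0,0,0,0,0,0]]]' 90
python3 g.py .537 .004 .134
```

```text
t: 18.32
tcp_pos: [0.5374, 0.0038, 0.1452]
tool_rot: [-0.104, 0.995, -0.0, 0.0]
force: [-0.3, 0.2, -0.4]
finger_gap: 0.14
gripper_force: 87.6
tcp [0.5374 0.0038 0.1452] need tool shift [0.0004 0.0003 0.0112]
[[-0.978, -0.207, 0.0], [-0.207, 0.978, -0.0], [-0.0, -0.0, -1.0]] yang 101.9 q [-0.2   0.53  1.73 -0.    0.87 -1.98] t 18.325
```

No contact, and the tip is about 19 mm inside the hole. I press on gradually.

```bash
python3 -m handwheel '[[[0,0,0,0,0,0.004,0],[0,0,0,0,0,0.003,0],[0,0,0,0,0,0,0],[0,0,0,0,0,0,0]]]'; python3 -m handwheel '[[[0,0,0,0,0,0.002,0],[0,0,0,0,0,0,0],[0,0,0,0,0,0,0]]]'; python3 -m handwheel '[[[0,0,0,0,0,0.002,0],[0,0,0,0,0,0,0],[0,0,0,0,0,0,0]]]'
```

```text
t: 18.82
tcp_pos: [0.5374, 0.0038, 0.1384]
tool_rot: [-0.104, 0.995, -0.0, 0.0]
force: [0.2, -0.2, 1.8]
finger_gap: 0.14
gripper_force: 87.7
t: 19.2
tcp_pos: [0.5374, 0.0038, 0.1363]
tool_rot: [-0.104, 0.995, -0.0, 0.0]
force: [-1.1, 0.1, 3.4]
finger_gap: 0.136
gripper_force: 87.6
t: 19.58
tcp_pos: [0.5374, 0.0038, 0.1343]
tool_rot: [-0.104, 0.995, -0.0, 0.0]
force: [0.5, 0.8, 4.2]
finger_gap: 0.138
gripper_force: 87.7
```

```bash
python3 -m handwheel '[[[0,0,0,0,0,0.0015,0],[0,0,0,0,0,0,0],[0,0,0,0,0,0,0]]]'; python3 -m handwheel '[[[0,0,0,0,0,0.001,0],[0,0,0,0,0,0,0],[0,0,0,0,0,0,0]]]'
```

```text
t: 19.95
tcp_pos: [0.5376, 0.0038, 0.1336]
tool_rot: [-0.104, 0.995, -0.0, 0.001]
force: [-1.4, 0.5, 10.4]
finger_gap: 0.136
gripper_force: 88.6
t: 20.32
tcp_pos: [0.5379, 0.0038, 0.1335]
tool_rot: [-0.104, 0.995, -0.0, 0.001]
force: [-1.7, 0.7, 15.9]
finger_gap: 0.14
gripper_force: 89.0
```

```bash
python3 -c "
from h import *
a=shot('side','s6.png');cv2.imwrite('pics/c6.png',cv2.resize(cv2.cvtColor(a,cv2.COLOR_RGB2BGR)[140:300,240:440],None,fx=4,fy=3.7,interpolation=cv2.INTER_CUBIC)); print(sense()['force'])"
```

```text
[-1.52892386 -0.25961477 15.70526291]
```

View pics/c6.png

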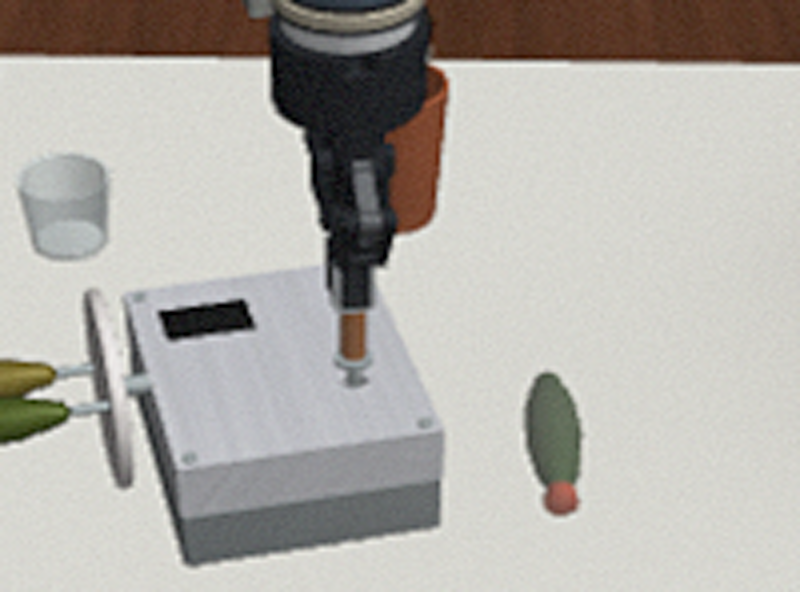

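The pin is in the hole (crop ≈(355,375)) with the collar about 15 mm above the lid. The force is holding at 16 N on the hard stop.

```bash
python3 -c "
from station import sign_off
print(sign_off())"
```

```text
the job is handed in; nothing more can be done
None
```

The job is handed in after about 20 s: the brush was let go standing bristles up in the terracotta cup, and the gripped stylus is holding the reset button against its hard stop at about 16 N.

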